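# Pump a brake lever and hold it in against its stop

### The job

The handlebar stub on the blue stand has just had its brake set, so check that the red lever stops short of the grip: with the outside of the fingers push the lever in towards the bar as far as it will go, let it come all the way back out, then push it in against its stop a second time. Finish while still holding the lever in there with a steady, moderate push, so that I can look over the gap. Keep off the rubber grip, put no finger behind the lever, and leave the things lying round it alone.

Things in the scene. Friction and masses are not known exactly. Their poses are not given: they have to be found in the camera images.
- stand: fixed blue stand, foot 150 x 150 mm, with a level silver handlebar stub 22 mm thick, axis 170 mm up. Origin at the middle of the foot's underside, z up. The bar runs along the stand's -y, to y = -245 mm. The lever is on its -x side (the robot's); pushing it in means along the stand's +x. The dark brake reservoir on the bar at y = -30 to -70 mm is 217 mm high
- grip: black ribbed rubber grip on the bar, 32 mm diameter (flange 42 mm beside the brake), from y = -90 to -237 mm in the stand's frame; origin on the bar's axis above the stand's origin (170 mm up). Not to be touched
- brake_lever (a joint): red brake lever, hinged about the vertical at lever_pivot; 0 = fully out (rest), 0.36 rad = at its stop, blade parallel to the bar, its back still about 24 mm clear of the grip. A spring returns it: about 2 N at rest, 6 N just before the stop, 100 mm from the pivot; then it meets a hard stop
- lever_face (a point): point on the outer face of the red blade, at mid height, 100 mm from the pivot: the place to push; moves with the lever (about 36 mm in all). The blade is 22 mm high (159 to 181 mm above the desk) and 12 mm thick; its flat face runs from 25 to 130 mm from the pivot and ends in a 17 mm round bead. Its inner side, dark lined, is not to be touched
- lever_pivot (a point): centre of the lever's hinge, at blade mid height, at (-45, -60, 170) mm in the stand's frame
- pad_pliers: plated spring pliers lying on the desk in front of the stand, 57 x 124 x 15 mm; origin under the centre. Leave alone
- tape_roll: small roll of black tape lying flat, 46 mm across, 18 mm high; origin under the centre. Leave alone
- wax_block: orange-brown block of wax, 30 x 56 x 22 mm; origin under the centre. Leave alone
- burnisher: short burnisher with a dark wooden handle, 23 x 103 x 26 mm, lying; origin under the centre. Leave alone
- glue_bottle: small white glue bottle with a red spout, 45 mm across, 104 mm high, standing; origin under the centre. Leave alone
- marker: short black marker lying on the desk, 14 x 50 x 14 mm; origin under the centre. Leave alone

How it is judged (in metres and radians):
On the way, in this order (a step that is already met when the one before it is completed fails the run):
1. the lever is pushed in against its stop by the fingers (value of joint brake_lever above 0.33 rad and contact force between the fingers and brake_lever above 3 N), for 0.2 s.
2. the lever is all the way back out (value of joint brake_lever below 0.03 rad), for 0.2 s.
3. the lever is pushed in against its stop again (all of step 1), for 0.2 s.
At the end, for the whole second after the job is handed in: The fingers hold the lever still, within 0.03 rad of its stop (joint above 0.33 rad), with a push of 3 to 35 N (all of step 3 and contact force between the fingers and brake_lever below 35 N and velocity of joint brake_lever between -0.1 and 0.1 rad/s); the arm keeps its last pose, push and grip.
It fails at once if the lever is pushed with more than 50 N (contact force between the fingers and brake_lever above 50 N).
It fails at once if a finger is behind the lever (pinching or pulling it) (contact force between the fingers and brake_lever_c4 above 1 N).
It fails at once if the fingers touch the grip (contact force between the fingers and grip above 1 N).
It fails at once if a thing lying round the work is moved more than 20 mm or lifted (distance of any of pad_pliers, tape_roll, wax_block, burnisher, glue_bottle, marker from where it was at the start of the episode above 0.02 m).
It also fails if it takes over 51 s, if anything falls off the work surface, if the arm or the gripper's body presses on something with over 40 N, if the wrist force passes 120 N, or if a joint passes its speed limit or range.

### The arm

A 6-joint arm with a two-finger parallel gripper is mounted at the origin on a cart in front of the work surface, level with it; the furniture and walls round the work are solid. World frame = base frame: x ahead of the robot, y to its left, z up, the work surface at z = 0. Lengths are in mm, angles in rad, forces in N, time in s.
With the tool pointing down it reaches from about 275 to 825 mm from the base axis. Payload 4.9 kg.
Tool frame: the origin (TCP) lies at the very end of the fingers, on their centre line; the grasp point (between the pads) lies 19 mm behind it; z points along the fingers, y is the line along which they close (so a half turn about z gives the same grasp; the last joint's range is limited). The gripper opens to 85 mm and grips with 20 to 120 N. Pads are 22 mm wide; open, the fingers measure 114 mm over their backs; the gripper's body (76 mm by 85 mm) begins 54 mm behind the grasp point. The pads swing forward as they close: fully open they stand 13 mm farther back than shut.
Start: joints at [1.14, 0.326, -0.193, 1.052, 0, 1.437], TCP at [160.848, 525.972, 231.281] pointing down, gripper open.
Joint ranges: [-2.65, 2.65], [-0.97, 1.79], [-1.3, 1.35], [-1.93, 2.1], [-1.47, 1.37], [-3.14, 3.14]. Speed limits (rad/s): [2.57, 2.57, 3.14, 3.14, 3.14, 3.14].

### API

Orientations are given as [roll, pitch, yaw] about the fixed x, y, z axes, in that order (R = Rz(yaw) Ry(pitch) Rx(roll)).
In Python, from bench import bot, solve_ik, imaging gives the robot as it stands. Calls block until the motion is done:
- bot.move_ptp(position, orientation): joint-space move of the TCP to a pose.
- bot.movel(position, rot=None, max_speed=150, threshold=None): straight line of the TCP; rot=None keeps the orientation; max_speed is the mean speed in mm/s. With threshold (N) it stops when the force on the tool has changed by that much, and returns True; else False.
- bot.move_j(angles): joint-space move.
- bot.grip(opening, effort=None): opening from 0.0 (shut) to 1.0 (fully open); effort is the grip in N (None keeps the last); returns when the fingers have stopped.
- bot.dwell(seconds).
- solve_ik(position, orientation): joint angles nearest the present ones, or None.
- bot.get_state(): the state.
- imaging.capture(name): name is "side" or "top"; returns the picture (400x640x3 uint8, blue, green, red); there is no depth.
- imaging.camera_model(name): a dict with "K" (3x3 intrinsics, pixels), "position" and "rotation" of the camera in the world. Camera axes: x right, y up, looking along -z (the intrinsics and any distortion apply to the point x, -y, -z); pixel columns grow to the right and rows downward; lengths in mm; the calibration is good to about 2 mm. A picture is of the moment at which its call begins. camera_model takes no time and is no camera call.
A pose or a line that the arm cannot do raises bot.IKError and nothing moves.
- bot.sign_off(): hands the job in; it is judged then, once.
The state is a dict: "t": time; "qpos": joint angles; "joint_velocities": joint speeds; "effort": joint torques, N m; "tcp_pos": TCP position; "orientation": TCP orientation; "contact_force": force on the tool from outside, world axes, zero at the start; "wrist_torque": the same for the moment, N m; "opening": opening from 0.0 (shut) to 1.0 (fully open); "gripper_force": force on a finger pad.
Only numpy, scipy, OpenCV 4.12 (cv2) and the standard library are available. Lean on these libraries where they do the work, as an engineer would, in place of code of your own. Each camera call takes 0.05 s, during which the arm holds its last target. There are 200 camera calls.

## Working session

There is one attempt and no reset: what is moved stays moved. The work goes in short steps, each a Python script; the robot and the scene stay as the last script left them, time stands still between calls to the robot, and variables do not carry over. Pictures are saved under pics/ and viewed, at most 10 in all, crops included, and the job is handed in when it is done.

```bash
mkdir -p pics; python3 - <<'E'
from bench import bot, imaging
import cv2
for n in("side","top"):
    cv2.imwrite(f"pics/{n}0.png",imaging.capture(n)); m=imaging.camera_model(n); print(n,m)
s=bot.get_state();print(s['t'],s['contact_force'],s['orientation'])
E
```

```text
side {'K': array([[442.42930145,   0.        , 309.72479215],
       [  0.        , 442.42930145, 200.41193176],
       [  0.        ,   0.        ,   1.        ]]), 'position': array([ 383.9606266 , 1230.56685032,  623.50592368]), 'rotation': array([ 1.05271505,  0.01024996, -2.9557166 ])}
top {'K': array([[514.32083876,   0.        , 313.25620458],
       [  0.        , 514.32083876, 196.03876565],
       [  0.        ,   0.        ,   1.        ]]), 'position': array([ 439.16720499,  336.02280371, 1142.76614097]), 'rotation': array([ 0.1080807 ,  0.03093679, -1.57672146])}
0.1 [-0.06761535  0.27745616  0.00465625] [-3.14003397e+00 -1.79368131e-04  2.84486338e+00]
```

View pics/side0.png

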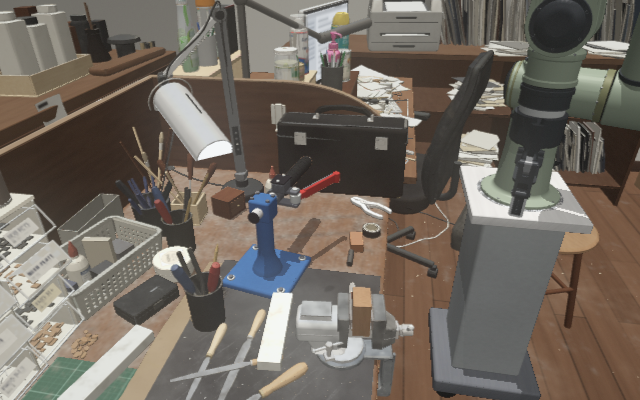

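View pics/top0.png

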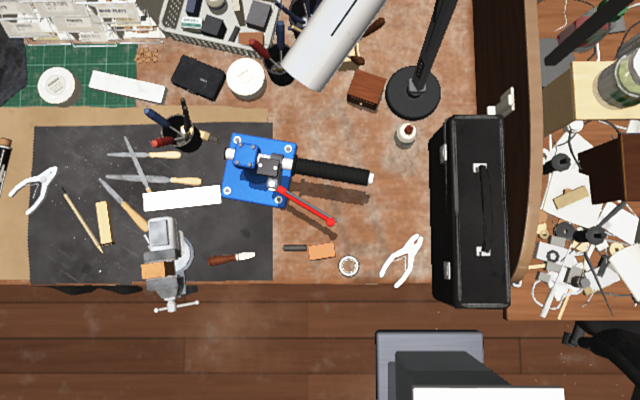

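```bash
cat > h.py <<'E'
import numpy as np, cv2
from scipy.spatial.transform import Rotation as R
from bench import bot, solve_ik, imaging
def cam(n):
    m=imaging.camera_model(n); return m['K'],np.array(m['position']),R.from_euler('xyz',m['rotation']).as_matrix()
def ray(n,u,v,z):
    K,p,r=cam(n); d=np.linalg.inv(K)@[u,v,1]; d=r@(d*[1,-1,-1]); return p+d*(z-p[2])/d[2]
def proj(n,P):
    K,p,r=cam(n); c=(r.T@(np.array(P,float)-p))*[1,-1,-1]; q=K@c; return q[:2]/q[2]
E
python3 - <<'E'
from h import *
for l,u,v,z in [('bead',330,222,181),('barend',371,178,170),('pivot?',277,187,181),('footA',233,133,8),('footB',297,142,8),('footC',290,208,8),('footD',223,199,8),('tape',348,266,18),('pliers',403,262,10),('toolbox',440,215,120),('glue',406,131,104)]:
    print(l,ray('top',u,v,z).round(0))
for l,u,v in [('bead',337,178),('barend',305,162)]: print(l,ray('side',u,v,170).round(0))
i=cv2.imread('pics/top0.png')[120:300,210:440]; cv2.imwrite('pics/c1.png',cv2.resize(i,(766,600),interpolation=cv2.INTER_CUBIC))
E
```

```text
bead [495. 334. 181.]
barend [578. 255. 170.]
pivot? [562. 434. 181.]
footA [708. 551.   8.]
footB [685. 406.   8.]
footC [536. 422.   8.]
footD [558. 572.   8.]
tape [408. 296.  18.]
pliers [416. 176.  10.]
toolbox [510. 116. 120.]
glue [684. 177. 104.]
bead [494. 338. 170.]
barend [582. 265. 170.]
```

View pics/c1.png

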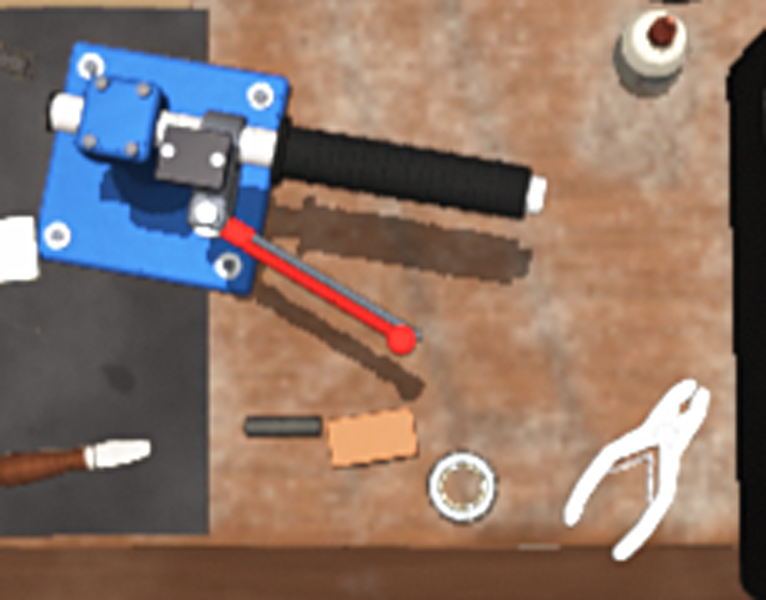

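The top view shows the stand foot around pixel (260,170), the lever from its knob at (272,184) to its bead at (330,222), and the bar end at (373,178). The wax, marker and tape lie low in front of the lever. The side view agrees with this to about 1 cm.

```bash
cat >> h.py <<'E'
yaw=-0.155; O=np.array([620.,490.]); 
def W(x,y,z): # stand -> world
    c,s=np.cos(yaw),np.sin(yaw); return [O[0]+c*x-s*y,O[1]+s*x+c*y,z]
rot=[np.pi,0,np.pi+yaw]
ux=np.array([np.cos(yaw),np.sin(yaw),0])
E
python3 - <<'E'
from h import *
c=lambda u,v:(210+u/3.33,120+v/3.333)
e=ray('top',*c(541,194),170);f=ray('top',*c(52,112),170);print('bar',e,f,np.arctan2(f[0]-e[0],f[1]-e[1]))
print('knob',ray('top',*c(207,213),185),'bead',ray('top',*c(401,340),181),'flange',ray('top',*c(282,152),185))
print('model end',W(0,-245,170),'pivot',W(-45,-60,170),'flange',W(0,-90,185))
bot.grip(0.0,40); bot.movel(W(-140,-157,235),rot); bot.movel(W(-140,-157,152))
s=bot.get_state();print(s['t'],s['tcp_pos'],s['contact_force'],s['opening'])
a=imaging.capture('side')[130:270,220:480];b=imaging.capture('top')[100:300,210:440]
cv2.imwrite('pics/c2.png',cv2.resize(a,(780,420),interpolation=3));cv2.imwrite('pics/c3.png',cv2.resize(b,(690,600),interpolation=3))
E
```

```text
bar [578.04364922 252.53669568 170.        ] [628.93218819 534.312043   170.        ] 0.17867374243891967
knob [567.01585932 442.34565271 185.        ] bead [494.60673494 333.35107138 181.        ] flange [601.44160681 399.7869059  185.        ]
model end [np.float64(582.1768756736699), np.float64(247.93717496031124), 170] pivot [np.float64(566.2766751576906), np.float64(437.66641262164705), 170] flange [np.float64(606.1057910637971), np.float64(401.07896223031844), 185]
3.9917 [457.77736956 356.83872372 152.67087041] [-0.04371571 -0.56187564  0.55602106] 0.0021115259478433914
```

View pics/c2.png

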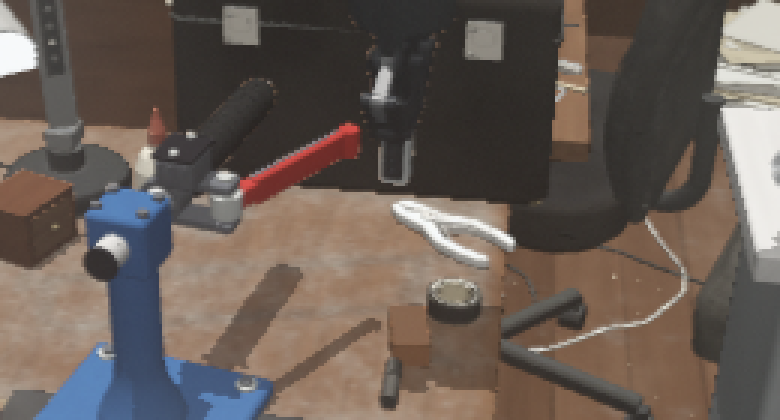

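View pics/c3.png

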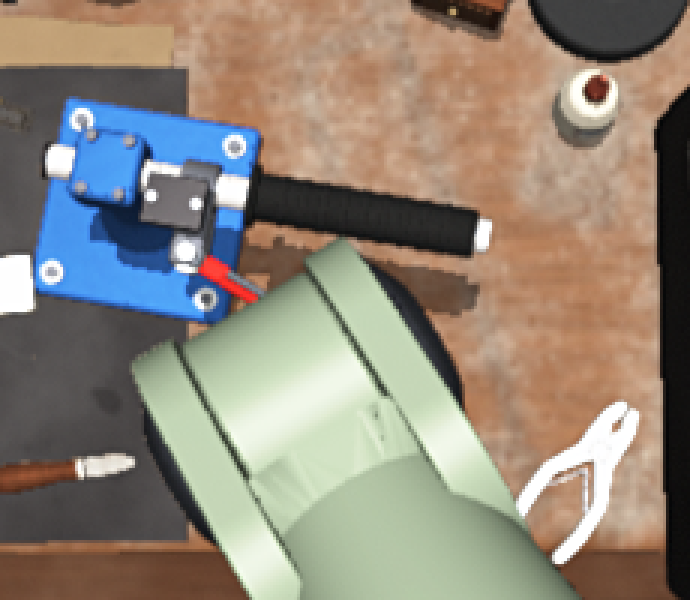

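The fingers hang in front of the lever face with nothing in the way. In the top view the stand matches the model to about 5 mm. Next is the slow, force-limited push.

```bash
python3 - <<'E'
from h import *
def st(l):
    s=bot.get_state(); d=np.array(s['tcp_pos'])[:2]-O; f=np.array(s['contact_force'])
    print(l,round(s['t'],2),'sx',round(d@ux[:2],1),'F',f.round(1),'push',round(f@ux,1)); 
st('start')
print(bot.movel(W(-85,-157,152),max_speed=30,threshold=1.5)); st('touch')
print(bot.movel(W(-40,-157,152),max_speed=20,threshold=10)); st('stop')
bot.dwell(.4); st('held')
cv2.imwrite('pics/c4.png',cv2.resize(imaging.capture('side')[130:250,220:400],(720,480),interpolation=3))
E
```

```text
start 4.09 sx -139.2 F [ 0.2 -0.1  0.1] push 0.2
True
touch 5.12 sx -111.5 F [-1.2  1.6  0.5] push -1.4
True
stop 7.38 sx -66.5 F [-4.3  0.7  3.6] push -4.4
held 7.78 sx -67.0 F [-5.3  1.5  3.9] push -5.5
```

View pics/c4.png

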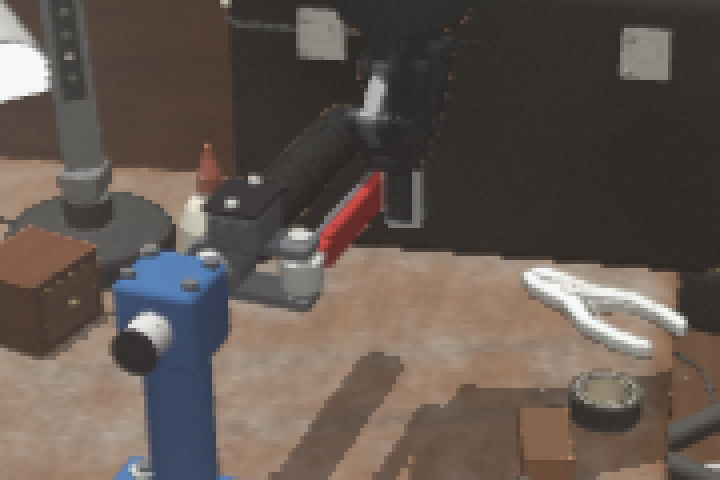

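The lever at pixels (325,250)–(380,180) now lies parallel to the grip, and the fingers are clear of the grip. I'll raise the push in small steps to confirm the stop.

```bash
cat >> h.py <<'E'
def st(l):
    s=bot.get_state(); d=np.array(s['tcp_pos'])[:2]-O; f=np.array(s['contact_force']); p=f@ux
    print(l,round(s['t'],2),'sx',round(d@ux[:2],1),'F',f.round(1),'push',round(p,1)); return -p
def press(x,goal=15,xmax=-50):
    while x<xmax:
        x+=1; bot.movel(W(x,-157,152),max_speed=10); bot.dwell(.15)
        if st(x)>goal: break
    return x
E
python3 - <<'E'
from h import *
x=press(-68); bot.dwell(.5); st('end')
E
```

```text
-67 8.46 sx -68.1 F [-5.7 -2.2 -0.5] push -5.3
-66 8.86 sx -67.0 F [-6.2 -1.3 -1.6] push -5.9
-65 9.26 sx -66.1 F [-6.4 -2.9 -0.4] push -5.8
-64 9.66 sx -65.5 F [-7.  -2.1 -0.2] push -6.6
-63 10.06 sx -65.4 F [-9.5 -2.7  1.6] push -9.0
-62 10.46 sx -65.3 F [-11.5  -1.4   3.1] push -11.2
-61 10.86 sx -65.1 F [-14.2  -2.2   4.8] push -13.7
-60 11.26 sx -65.0 F [-16.4  -2.    5.1] push -15.9
end 11.76 sx -65.0 F [-16.7  -2.    5.4] push -16.2
```

The stop is clear: position freezes at −65.4 while the force climbs. Now release the lever fully and push a second time.

```bash
python3 - <<'E'
from h import *
bot.movel(W(-128,-157,152),max_speed=50); bot.dwell(1.0); st('out')
cv2.imwrite('pics/c5.png',cv2.resize(imaging.capture('side')[130:250,220:400],(720,480),interpolation=3))
bot.movel(W(-70,-157,152),max_speed=30); st('near'); press(-66); bot.dwell(1); st('end')
cv2.imwrite('pics/c6.png',cv2.resize(imaging.capture('side')[130:250,220:400],(720,480),interpolation=3))
E
```

```text
out 14.27 sx -128.0 F [-0.3 -0.3  0.3] push -0.2
near 16.4 sx -70.7 F [-5.1 -2.7  2.1] push -4.7
-65 17.2 sx -65.8 F [-5.3 -2.8  2. ] push -4.8
-64 17.6 sx -65.5 F [-7.6 -3.   2.4] push -7.0
-63 18.0 sx -65.3 F [-9.7 -3.2  3.1] push -9.1
-62 18.4 sx -65.2 F [-12.9  -2.9   5.1] push -12.3
-61 18.8 sx -65.1 F [-15.1  -2.3   6.8] push -14.6
-60 19.2 sx -64.9 F [-17.1  -2.9   8.3] push -16.4
end 20.2 sx -65.0 F [-16.4  -2.    9. ] push -15.9
```

View pics/c5.png

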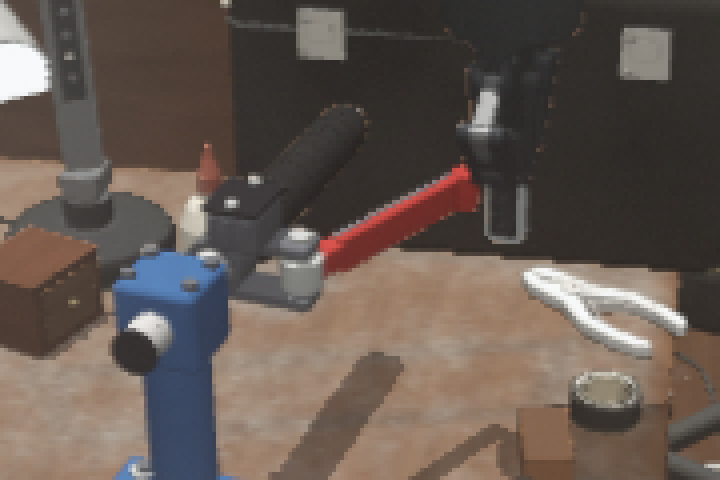

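View pics/c6.png

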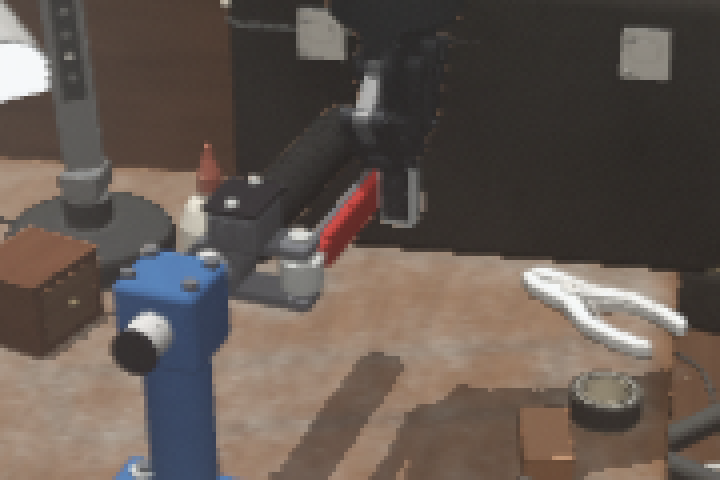

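The first picture shows the lever fully out, with its bead at (465,188) and the fingers off it. The second shows it back against its stop, held steadily at about 16 N, so I'm handing in.

```bash
python3 -c "
from h import *
print(bot.sign_off()); st('f')"
```

```text
the job is handed in; nothing more can be done
None
the job is handed in; nothing more can be done
```

I pushed the lever in to its stop, let it come all the way back out, then pushed it in again; the fingers are still holding it there at about 16 N, off the grip, and the job is handed in.

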